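Put the washed tiffin back together

TASK

Put the washed two-tier tiffin back together: slide the steel divider straight up out of the drying rack, lower it all the way down between the guides in the lower tier, then lower the lidded upper tier onto the locating pins, its catch on the lever's side, until it sits fully home, and swing the side lever up until the clamp is fully closed. Set the divider and the tier down by hand rather than dropping them, keep the tiers upright, leave the lower tier standing where it is, and do not disturb the ashtray, spoon, key and stone.

Things in the scene. Friction and masses are not known exactly. Their poses are not given: they have to be found in the camera images.
- lower_tier: Lower tier: open round steel bowl, loose on the crate, outer radius 65 mm, wall 3 mm, rim at 60 mm, floor at 4 mm, about 0.7 kg. Origin: centre of its underside, z up; -x points to the side with the lever clamp. Ears at y = +-79 mm (26 x 32 mm, level with the rim) carry the pins.
- pin_left (a point): Top of the brass locating pin on the lower tier's +y ear, at (0, 79, 80 mm) in its frame; another stands at (0, -79, 80 mm). Pins are 8 mm in diameter, upright from 60 to 80 mm, straight to 73 mm and then tapering to 3 mm at the top.
- divider_seat (a point): Centre of the lower tier's inner floor (0, 0, 4 mm in its frame): the seated divider's origin. Dark vertical ribs at the wall (y = +50 to +61 and -61 to -50 mm) guide the divider's ends at x = 0: gap 7 mm clear, flared wider from 41 to 50 mm high. So it stands across the bowl along the lower tier's y, from pin to pin.
- catch_seat (a point): Point (-69.5, 0, 80 mm) of the lower tier's frame, where point upper_catch lies when the upper tier is seated.
- lever_pivot (a point): Pivot of the lever clamp, at (-80, 0, 42 mm) in the lower tier's frame; its axis lies along the lower tier's y.
- lever_tab (a point): Centre of the red finger tab at the lever's free end: 22 mm wide along the pivot axis, 26 mm long, 8 mm thick. Closed, it lies 68 mm above the pivot and 10 mm farther out (-90, 0, 110 mm in the lower tier's frame). It can be pinched from above by its two sides, along the pivot axis, but may lag as it turns between the fingers; 3 N on its outer face press it home.
- lever (a joint): Angle of the lever clamp: 0 = fully closed (upright, its nose over the upper tier's catch), growing as it swings outwards (lower tier's -x) and down, to 1.6 rad. Starts open, 1.0 to 1.4. Light friction (0.05 N m) keeps it where it is left. The nose passes 2 mm above the catch, so it shuts only over a fully seated upper tier.
- upper_tier: Upper tier with its lid clipped on, one rigid steel piece, about 0.4 kg, loose. Origin: centre of the underside, z up; -x points to the side with the catch. Foot radius 56 mm, 5 mm high (goes inside the lower rim); wall radius 65 mm, 5 to 60 mm; lid top at 68 mm. Seated: origin 55 mm above the lower tier's origin, same axis, x and y axes along the lower tier's.
- ear_left (a point): Centre of the through hole (11 mm diameter) in the upper tier's +y ear, at its underside, (0, 79, 5 mm) in its frame; another is at (0, -79, 5 mm). The ears are 26 x 32 mm and 6 mm thick. The pins go through these holes.
- upper_handle (a point): Centre of the black bar handle on the lid, at (0, 0, 95 mm) in the upper tier: bar 12 mm wide (x), 10 mm high, 76 mm long (along y), on two posts at y = +-35 mm; 22 mm free under the bar.
- upper_catch (a point): On the top face of the upper tier's catch ledge, at (-69.5, 0, 25 mm) in its frame; the ledge is 24 mm wide and stands 9 mm out of the wall.
- divider: Tiffin divider: flat steel panel 116 mm long (y), 4 mm thick (x), 46 mm high in all, with an orange grip strip along its top edge (9 mm thick, 76 mm long, 38 to 46 mm high); 0.06 kg. Origin: centre of its lower edge, z up. Starts upright in the middle slot of the rack, free to lean a few degrees. Works either way round.
- divider_grip (a point): Middle of the orange grip strip, 42 mm above the divider's lower edge.
- rack: Beech drying rack, fixed: board 90 (x) x 130 (y) x 12 mm with two rows of upright dowels (7 mm diameter, tops at 48 mm) at y = +-42 mm, 15 mm apart along x, leaving slots 8 mm wide that run along y. Origin: centre of the board's underside. The divider stands on the board in the slot at x = 0.
- ashtray: Green ceramic ashtray, 104 mm across, 26 mm high; bystander at the crate's back edge. Origin: centre of its underside.
- spoon: Red plastic measuring spoon, bowl 44 mm across and 15 mm high, handle reaching 106 mm along its x; bystander. Origin: underside of the bowl.
- key: Brass-toned door key lying flat, 57 mm long, 3 mm thick; bystander. Origin: centre of its bow.
- stone: Smooth grey river stone, 78 mm across, 31 mm high; bystander. Origin: centre of its underside.
There are look-alikes about, which are no part of the job. What is shaped like the upper_tier but brown is not meant. Several things have the shape of the rack; the one meant has the colours described above.

How it is judged:
By the outcome, as a careful person would: the job done as asked, in the order asked, and still so for the second after the job is handed in, with the robot touching nothing.
It also fails if it takes over 69 s, if anything falls off the work surface, if the arm or the gripper's body presses on something with over 40 N, if the wrist force passes 120 N, or if a joint passes its speed limit or range.

ROBOT

A 6-joint arm with a two-finger parallel gripper is mounted at the origin on the work surface. World frame = base frame: x ahead of the robot, y to its left, z up, the work surface at z = 0. Lengths are in mm, angles in degrees, forces in N, time in s.
With the tool pointing down it reaches from about 350 to 850 mm from the base axis. Payload 8.1 kg.
Tool frame: the origin (TCP) lies midway between the tips of the shut fingers; the grasp point (between the pads) lies 19 mm behind it; z points along the fingers, y is the line along which they close (so a half turn about z gives the same grasp; the last joint's range is limited). The gripper opens to 85 mm and grips with 20 to 120 N. Pads are 22 mm wide; open, the fingers measure 114 mm over their backs; the gripper's body (76 mm by 85 mm) begins 54 mm behind the grasp point. The pads swing forward as they close: fully open they stand 13 mm farther back than shut.
Start: joints at [60.31, 7.471, 85.268, -0, 87.261, -4.893], TCP at [251.628, 544.691, 204.892] pointing down, gripper open.
Joint ranges: [-169.43, 169.43], [-51.17, 129.36], [1.28, 143.12], [-76.62, 256.62], [0, 156.53], [-152.29, 152.29]. Speed limits (degrees/s): [136.94, 136.94, 159.86, 180, 180, 180].

INTERFACE

Orientations are given as [roll, pitch, yaw] about the fixed x, y, z axes, in that order (R = Rz(yaw) Ry(pitch) Rx(roll)).
In Python, from bench import r gives the robot as it stands. The module is installed in compiled form; this text tells all that it offers.
- The arm moves only by the tool jog_arm, never from a script. Its argument "rows" is a list of rows, each a list of 2 entries, a list of its own where there are three numbers: the shift along the tool's x, y, z in mm, then the turn, a rotation vector about the tool's x, y, z in rad. A call has 1 to 10 rows; each row is the pose to reach, as a shift and turn from the pose commanded when the call began, along the tool's axes at that moment; what a row does not reach only later rows make up. A row lasts 1/10 s, in which the tool goes at most 50 mm and 8.59 degrees, less where a joint would pass 70% of its speed; a pose out of reach is approached as far as the arm can. A call with a gripper value outside its range is refused whole. "grip" is the finger opening in mm, from 0 to 85.4, set as the call begins (left out, the last holds). The fingers move at their own pace and stop on an object; "force" is the grip in N (left out, the last holds). Time passes only in rows, so rows that repeat a pose let the fingers close. It gives the time, the measured TCP pose, the force, the opening and the grip force at its end, in the units of the state.
- r.sense(): the state, without advancing time (a new reading comes with each control period).
- r.snapshot(name): name is "side" or "top"; returns (picture, depth): 480x640x3 uint8, blue, green, red; 480x640 float32, mm along the optical axis (not along the pixel's ray), 0 where there is no reading.
- r.camera_params(name): a dict with "fx", "fy", "cx", "cy" (pixels), "pose" (4x4, takes a point from camera to world coordinates). Camera axes: x right, y down, z forward; pixel columns grow to the right and rows downward; lengths in mm; the calibration is good to about 2 mm. A picture is of the moment at which its call begins. camera_params takes no time and is no camera call.
- r.hand_in(): hands the job in; it is judged then, once.
The state is a dict: "time": time; "joint_pos": joint angles; "qd": joint speeds; "joint_efforts": joint torques, N m; "tool_pos": TCP position; "tcp_rot": TCP orientation; "ft_force": force on the tool from outside, world axes, zero at the start; "wrist_torque": the same for the moment, N m; "finger_gap": finger opening in mm; "grip_force": force on a finger pad.
Only numpy, scipy, OpenCV 4.12 (cv2) and the standard library are available. Lean on these libraries where they do the work, as an engineer would, in place of code of your own. Each camera call takes 0.05 s, during which the arm holds its last target. There are 200 camera calls.

## Working session

There is one attempt and no reset: what is moved stays moved. The work goes in short steps, Python scripts to look and compute and a tool call to move; the robot and the scene stay as the last step left them, time stands still between calls to the robot, and variables do not carry over. Pictures are saved under pics/ and viewed, at most 13 in all, crops included, and the job is handed in when it is done.

Besides the shell and the picture viewer there is one more tool, called after ">>>" as name(argument=value, ...), one argument or row to a line, values as JSON. jog_arm: Moves the arm, as the interface text tells. Its arguments: {"type":"object","properties":{"rows":{"type":"array"},"grip":{"type":"number"},"force":{"type":"number"}},"required":["rows"]}

```bash
mkdir -p pics; cat > h.py <<'E'
import numpy as np, cv2
from bench import r
def cam(n):
    p,d=r.snapshot(n); return p,d,r.camera_params(n)
def ray(c,u,v):
    T=np.array(c["pose"]); d=T[:3,:3]@np.array([(u-c["cx"])/c["fx"],(v-c["cy"])/c["fy"],1.]); return T[:3,3],d
def onz(c,u,v,z):
    o,d=ray(c,u,v); return o+d*(z-o[2])/d[2]
def cloud(c,d):
    v,u=np.mgrid[:480,:640]; P=np.stack([(u-c["cx"])/c["fx"]*d,(v-c["cy"])/c["fy"]*d,d],-1)
    T=np.array(c["pose"]); return P@T[:3,:3].T+T[:3,3]
def proj(c,X):
    T=np.linalg.inv(np.array(c["pose"])); q=T[:3,:3]@np.array(X)+T[:3,3]; return q[0]/q[2]*c["fx"]+c["cx"],q[1]/q[2]*c["fy"]+c["cy"]
E
python3 - <<'E'
from h import *
for n in("top","side"):
    p,d,c=cam(n); cv2.imwrite(f"pics/{n}0.png",p); np.savez(f"{n}0.npz",p=p,d=d); print(n,c)
print(r.sense())
E
```

```text
top {'fx': 467.1342886842672, 'fy': 467.1342886842672, 'cx': 320.064597026808, 'cy': 233.96481768048523, 'pose': array([[ 1.25205214e-02, -9.91082514e-01,  1.32660046e-01,
         3.83956304e+02],
       [-9.99897497e-01, -1.33309972e-02, -5.22297571e-03,
         4.89776004e+01],
       [ 6.94489059e-03, -1.32581053e-01, -9.91147836e-01,
         1.10057729e+03],
       [ 0.00000000e+00,  0.00000000e+00,  0.00000000e+00,
         1.00000000e+00]])}
side {'fx': 441.1995713639062, 'fy': 441.1995713639062, 'cx': 317.40897510725, 'cy': 234.89381170552053, 'pose': array([[-9.65408925e-01, -1.88576380e-01,  1.80068198e-01,
         3.70457665e+02],
       [-2.60707750e-01,  7.09073780e-01, -6.55168561e-01,
         5.99015972e+02],
       [-4.13232227e-03, -6.79450751e-01, -7.33709480e-01,
         7.50931484e+02],
       [ 0.00000000e+00,  0.00000000e+00,  0.00000000e+00,
         1.00000000e+00]])}
{'time': 0.1, 'joint_pos': array([ 6.03102344e+01,  7.51494622e+00,  8.53239210e+01, -1.89547761e-03,
        8.72602775e+01, -4.89348057e+00]), 'qd': array([ 0.02008956, -0.04657559, -0.17739296,  0.03807133,  0.07909233,
        0.03332057]), 'joint_efforts': array([ 5.73574562e-04, -5.70957005e+01, -5.01937008e+01, -3.37344482e-04,
        8.49535660e-03, -1.03876357e-05]), 'tool_pos': array([251.36056438, 544.2098061 , 203.89748805]), 'tcp_rot': array([-1.79901055e+02, -6.57114426e-03,  1.55203802e+02]), 'ft_force': array([-0.63862915,  0.2064896 , -0.16330724]), 'wrist_torque': array([-0.02939641, -0.00494097, -0.00991449]), 'grip_force': 0.0, 'finger_gap': 85.22422830817999}
```

View pics/top0.png

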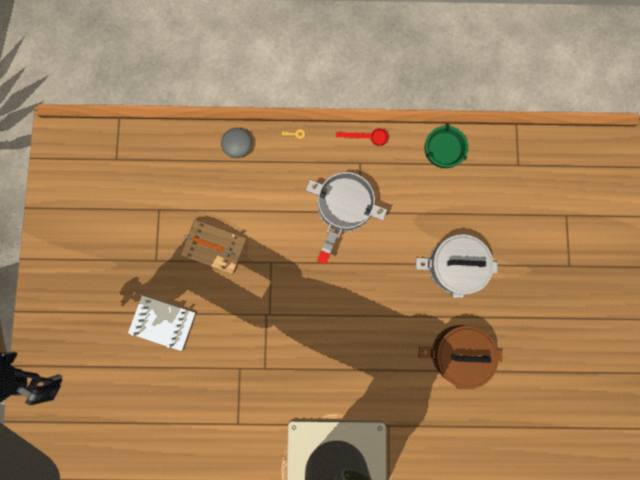

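View pics/side0.png

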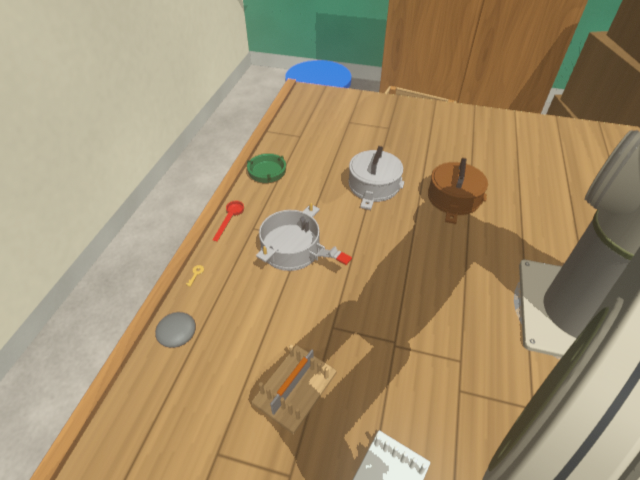

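```bash
python3 - <<'E'
from h import *
a=np.load("top0.npz"); p,d=a["p"],a["d"]
f=lambda x,y,w,h:cv2.resize(p[y:y+h,x:x+w],(400,300),interpolation=cv2.INTER_CUBIC)
s=np.load("side0.npz")["p"]
m=np.vstack([np.hstack([f(165,195,100,75),f(300,165,133,100)]),np.hstack([f(400,225,120,90),cv2.resize(s[330:435,240:380],(400,300),interpolation=cv2.INTER_CUBIC)])])
cv2.imwrite("pics/crop1.png",m)
from h import r
for n in("top","side"):
    a=np.load(f"{n}0.npz"); p,d=a["p"],a["d"]; c=r.camera_params(n); P=cloud(c,d)
    print(n,"table z",np.percentile(P[380:420,260:280,2] if n=="top" else P[300:330,400:430,2],[5,50,95]))
    H=cv2.cvtColor(p,cv2.COLOR_BGR2HSV)
    for k,lo,hi in(("orange",(5,180,120),(14,255,255)),("red",(0,200,130),(4,255,255)),("black",(0,0,0),(180,255,45)),("brass",(15,90,90),(28,255,255))):
        M=cv2.inRange(H,lo,hi); nn,L,S,C=cv2.connectedComponentsWithStats(M)
        for i in range(1,nn):
            if (25<S[i,4]<900 and k!="brass"):
                q=P[L==i]; q=q[q[:,2]>-20]; print(k,S[i],C[i].round(1),np.median(q,0).round(1) if len(q) else 0)
E
```

```text
top table z [-2.50855929  1.03522196  4.30755665]
orange [192 237  32  14 121] [207.  243.5] [499.3 297.2  58.4]
red [336 129  52  16 368] [368.8 135.8] [773.5 -85.8   5.9]
red [318 251  11  13  90] [323.  257.2] [470.6  36.4  69.9]
black [449 260  36   6 124] [467.  262.4] [ 461.  -274.6  100. ]
black [434 328  18  43 117] [439.  344.6] [ 285.4 -222.3   34.5]
black [452 354  38   8 172] [471.  358.2] [ 260.2 -275.4  100.2]
black [344 470  26  10 177] [354.7 475.3] [ 98.4 -15.2 300.1]
side table z [-1.16014949  0.92865989  3.05869197]
orange [277 358  30  37 217] [291.7 376.1] [498.5 298.6  59. ]
red [340 254  11   9  58] [344.4 257.9] [468.7  37.3  70.2]
```

View pics/crop1.png

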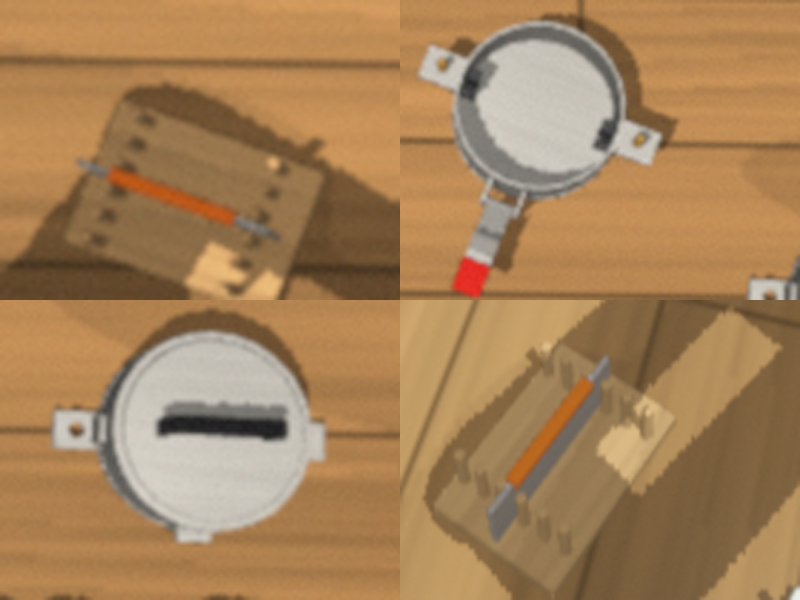

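```bash
cat >> h.py <<'E'
def blob(p,box,lo,hi,w=True):
    x,y,X,Y=box; H=cv2.cvtColor(p[y:Y,x:X],cv2.COLOR_BGR2HSV); M=cv2.inRange(H,lo,hi)
    v,u=np.nonzero(M); return (u.mean()+x,v.mean()+y,len(u),np.c_[u+x,v+y])
def tri(uvs):
    A=np.zeros((3,3));b=np.zeros(3)
    for c,u,v in uvs:
        o,d=ray(c,u,v); d=d/np.linalg.norm(d); Q=np.eye(3)-np.outer(d,d); A+=Q;b+=Q@o
    x=np.linalg.solve(A,b); return x
E
python3 - <<'E'
from h import *
a=np.load("top0.npz"); pt=a["p"];dt=a["d"]; a=np.load("side0.npz"); ps=a["p"];ds=a["d"]
ct,cs=r.camera_params("top"),r.camera_params("side")
# handle, hole, red, pins windows print small HSV maps
def show(p,box):
    x,y,X,Y=box; H=cv2.cvtColor(p[y:Y,x:X],cv2.COLOR_BGR2HSV)
    print(box); 
    for row in H: print(" ".join("%3d/%3d/%3d"%tuple(q) for q in row))
show(pt,(310,182,320,192)); show(pt,(375,207,386,217)); show(pt,(417,259,429,269)); 
show(ps,(258,246,276,262)); show(ps,(303,206,320,220))
E
```

```text
(310, 182, 320, 192)
 18/ 19/201  20/ 19/203  17/ 18/202  18/ 19/202  18/ 22/199  17/ 37/188  17/ 44/169  16/ 64/144  15/ 94/128  15/107/119
 18/ 17/200  15/ 18/204  21/ 18/200  17/ 25/197  18/ 24/193  21/ 19/185  15/ 22/166  16/ 30/162  15/ 35/173  16/ 40/158
 19/ 18/200  19/ 21/198  17/ 37/195  17/ 71/188  17/ 74/182  16/ 35/153  21/ 19/133  21/ 22/150  18/ 21/185  18/ 20/192
 24/ 18/201  17/ 25/194  16/ 60/182  18/131/187  18/149/175  17/ 82/130  19/ 32/129  21/ 17/152  23/ 16/188  21/ 18/203
 18/ 21/202  20/ 28/191  18/ 70/174  18/153/172  19/163/164  18/ 95/131  21/ 28/144  19/ 20/182  19/ 18/199  19/ 20/204
 19/ 18/201  21/ 22/197  18/ 55/176  18/135/157  17/153/147  17/ 76/141  21/ 26/169  18/ 16/197  19/ 18/200  19/ 20/205
 18/ 19/202  21/ 20/200  18/ 36/183  17/ 70/164  17/ 83/156  18/ 41/166  19/ 23/192  19/ 20/203  16/ 19/203  22/ 19/201
 20/ 19/203  16/ 17/200  19/ 21/194  20/ 30/187  19/ 33/185  20/ 27/190  18/ 19/202  22/ 19/205  20/ 19/204  18/ 16/202
 17/ 20/204  19/ 18/204  19/ 18/200  18/ 16/201  18/ 19/202  23/ 15/202  21/ 16/204  21/ 17/205  20/ 19/201  21/ 16/201
[... 8576 characters left out ...]
/179  15/ 62/181  16/105/182  17/119/189  18/121/190  17/118/190  18/119/190  17/119/193
 11/ 17/118  16/ 22/127  18/ 23/132  20/ 24/129  18/ 24/127  18/ 24/126  18/ 24/130  19/ 19/146  21/ 15/172  18/ 24/184  16/ 69/189  18/113/189  17/117/191  17/119/189  17/119/189  17/120/192  17/120/194
 15/ 17/118  12/ 21/124  16/ 22/129  18/ 24/128  19/ 22/126  16/ 22/126  15/ 25/123  16/ 27/122  18/ 22/140  17/ 21/170  17/ 35/190  17/ 84/191  17/114/190  18/121/188  17/118/190  17/118/192  17/118/195
 11/ 17/117  12/ 22/116  16/ 23/120  18/ 24/129  18/ 24/129  18/ 20/128  15/ 20/125  14/ 28/119  15/ 26/118  18/ 23/136  17/ 21/171  15/ 42/190  17/ 87/191  18/116/189  17/118/190  17/119/193  17/118/194
```

```bash
cat >> h.py <<'E'
def satc(p,box,s0=30):
    x,y,X,Y=box; S=cv2.cvtColor(p[y:Y,x:X],cv2.COLOR_BGR2HSV)[...,1].astype(float)-s0; S[S<0]=0
    v,u=np.mgrid[y:Y,x:X]; return (S*u).sum()/S.sum(),(S*v).sum()/S.sum()
def rect(p,box,lo,hi):
    u,v,n,pts=blob(p,box,lo,hi); return u,v,n,pts
def fitline(pts):
    m=pts.mean(0); w,V=np.linalg.eigh(np.cov((pts-m).T)); a=V[:,1]; t=(pts-m)@a
    return m+a*t.min(),m+a*t.max()
E
python3 - <<'E'
from h import *
a=np.load("top0.npz"); pt=a["p"]; a=np.load("side0.npz"); ps=a["p"]
ct,cs=r.camera_params("top"),r.camera_params("side")
L=[]
for b,sb in(((311,184,316,189),(264.6,254.)),((377,209,382,214),(310.6,210.2))):
    u,v=satc(pt,b); T=onz(ct,u,v,71); 
    S=onz(cs,*sb,60); S[:2]-= 4*(np.array(cs["pose"])[:2,3]-S[:2])/np.linalg.norm(np.array(cs["pose"])[:2,3]-S[:2])
    print("pin",(u,v),T.round(1),S.round(1)); L.append((T,S))
L=np.array(L)
for k in(0,1):
    d=L[0,k]-L[1,k]; print("lower centre",L[:,k].mean(0).round(1),"yaw",np.degrees(np.arctan2(-d[0],d[1])),"len",np.linalg.norm(d[:2]))
rt=blob(pt,(310,245,335,268),(0,200,130),(4,255,255)); rs=blob(ps,(335,250,355,265),(0,180,110),(5,255,255))
print("tab",tri([(ct,*rt[:2]),(cs,*rs[:2])]).round(1))
for k,z in(("top",100),):
    b=blob(pt,(440,252,495,272),(0,0,0),(180,255,70)); e=fitline(b[3]); e=[onz(ct,*q,100) for q in e]
    d=e[0]-e[1]; d=d*np.sign(d[1]); print("handle top",onz(ct,*b[:2],100).round(1),"yaw",np.degrees(np.arctan2(-d[0],d[1])),np.linalg.norm(d))
u,v=satc(pt,(420,261,426,267)); print("hole",u,v,onz(ct,u,v,9).round(1))
b=blob(ps,(365,144,390,178),(0,0,0),(180,255,75)); e=[onz(cs,*q,97) for q in fitline(b[3])]; d=e[0]-e[1]; d=d*np.sign(d[1]);print("handle side",b[:3],onz(cs,*b[:2],97).round(1),"yaw",np.degrees(np.arctan2(-d[0],d[1])),np.linalg.norm(d))
for n,p,c,box in(("top",pt,ct,(185,230,230,260)),("side",ps,cs,(270,350,315,400))):
    b=blob(p,box,(5,170,100),(15,255,255)); e=[onz(c,*q,56 if n=="side" else 58) for q in fitline(b[3])]; d=e[0]-e[1]; d=d*np.sign(d[1])
    print("div",n,b[:3],onz(c,*b[:2],56 if n=="side" else 58).round(1),"yaw",np.degrees(np.arctan2(-d[0],d[1])),np.linalg.norm(d))
    if n=="top": bt=b
print("div tri",tri([(ct,*bt[:2]),(cs,*b[:2])]).round(1))
# rack board corners: top mask approx by cloud height 5..20
a=np.load("top0.npz"); P=cloud(ct,a["d"])
for nm,zl,zh,box in(("tiertop",62,74,(425,225,500,305)),("rim",54,66,(300,165,400,240))):
    x,y,X,Y=box; q=P[y:Y,x:X].reshape(-1,3); q=q[(q[:,2]>zl)&(q[:,2]<zh)]; (cx,cy),rad=cv2.minEnclosingCircle(q[:,:2].astype(np.float32)); print(nm,len(q),cx,cy,rad,q.mean(0).round(1))
E
```

```text
pin (np.float64(313.61762189905903), np.float64(186.0196749358426)) [630.6  59.5  71. ] [632.6  57.9  60. ]
pin (np.float64(379.08663366336634), np.float64(211.3589108910891)) [574.6 -88.   71. ] [575.7 -91.   60. ]
lower centre [602.6 -14.3  71. ] yaw -20.787166828775348 len 157.7394550490932
lower centre [604.2 -16.5  60. ] yaw -20.90683768098589 len 159.4335313904027
tab [470.3  36.3  67.4]
handle top [ 460.5 -271.4  100. ] yaw -1.5886083245306097 79.72314056962108
hole 422.4602463605823 263.23516237402015 [ 464.1 -197.4    9. ]h.py:16: RuntimeWarning: Mean of empty slice.
  v,u=np.nonzero(M); return (u.mean()+x,v.mean()+y,len(u),np.c_[u+x,v+y])
  ret = ret.dtype.type(ret / rcount)
h.py:28: RuntimeWarning: Mean of empty slice.
  m=pts.mean(0); w,V=np.linalg.eigh(np.cov((pts-m).T)); a=V[:,1]; t=(pts-m)@a
  ret = um.true_divide(
  avg = a.mean(axis, **keepdims_kw)
h.py:28: RuntimeWarning: Degrees of freedom <= 0 for slice
  m=pts.mean(0); w,V=np.linalg.eigh(np.cov((pts-m).T)); a=V[:,1]; t=(pts-m)@a
  c *= np.true_divide(1, fact)
  c *= np.true_divide(1, fact)
Traceback (most recent call last):
  File "h.py", line 29, in fitline
    return m+a*t.min(),m+a*t.max()
               ~~~~~^^
ValueError: zero-size array to reduction operation minimum which has no identity
```

```bash
python3 - <<'E'
from h import *
a=np.load("top0.npz"); pt=a["p"];dt=a["d"]; a=np.load("side0.npz"); ps=a["p"]
ct,cs=r.camera_params("top"),r.camera_params("side")
yaw=lambda e:(lambda d:np.degrees(np.arctan2(-d[0]*np.sign(d[1]),abs(d[1]))))(e[0]-e[1])
for n,p,c,box in(("top",pt,ct,(440,252,495,272)),("side",ps,cs,(365,140,392,180))):
    for th in(50,90,120):
        b=blob(p,box,(0,0,0),(180,255,th))
        if b[2]<20: continue
        e=[onz(c,*q,98) for q in fitline(b[3])]; print("handle",n,th,b[:3],onz(c,*b[:2],98).round(1),yaw(e),np.linalg.norm(e[0]-e[1]))
for n,p,c,box in(("top",pt,ct,(185,230,230,260)),("side",ps,cs,(270,350,315,400))):
    b=blob(p,box,(5,170,100),(15,255,255)); z=56; e=[onz(c,*q,z) for q in fitline(b[3])]
    print("div",n,b[:3],onz(c,*b[:2],z).round(1),yaw(e),np.linalg.norm(e[0]-e[1]))
    if n=="top": bt=b
print("div tri",tri([(ct,*bt[:2]),(cs,*b[:2])]).round(1))
P=cloud(ct,dt); from scipy.optimize import least_squares
for nm,zl,zh,box in(("tiertop",58,78,(425,225,500,305)),("rim",52,68,(316,170,378,232))):
    x,y,X,Y=box; q=P[y:Y,x:X].reshape(-1,3); q=q[(q[:,2]>zl)&(q[:,2]<zh)]; h=cv2.convexHull(q[:,:2].astype(np.float32))[:,0]
    s=least_squares(lambda t:np.hypot(h[:,0]-t[0],h[:,1]-t[1])-t[2],[*q[:,:2].mean(0),65],loss="soft_l1"); print(nm,len(q),s.x.round(1),np.median(q[:,2]))
E
```

```text
handle top 50 (np.float64(466.8273381294964), np.float64(262.294964028777), 139) [ 460.9 -273.    98. ] -1.8027834172331343 77.63651571982663
handle top 90 (np.float64(466.9458128078818), np.float64(262.33990147783254), 203) [ 460.8 -273.2   98. ] -1.6993248232325273 79.9753007934771
handle top 120 (np.float64(466.9769230769231), np.float64(261.8423076923077), 260) [ 461.9 -273.3   98. ] -0.7104014712387586 94.26172155995
handle side 90 (np.float64(377.0135135135135), np.float64(155.24324324324326), 74) [ 459.8 -274.7   98. ] -4.451651767227924 72.28902401088683
handle side 120 (np.float64(375.7762237762238), np.float64(159.30769230769232), 143) [ 459.9 -258.2   98. ] -1.6991862849545476 107.69430650958347
div top (np.float64(207.28148148148148), np.float64(243.57037037037037), 135) [498.6 296.5  56. ] -19.148157266824725 73.01921164518217
div side (np.float64(291.7292576419214), np.float64(375.9301310043668), 229) [499.1 296.9  56. ] -19.275377901755856 74.63800199260419
div tri [498.9 296.7  55.5]
tiertop 2598 [ 461.4 -276.7   66.6] 66.46642328254177
rim 443 [603.3 -12.1  67.3] 59.65500537708681h.py:16: RuntimeWarning: Mean of empty slice.
  v,u=np.nonzero(M); return (u.mean()+x,v.mean()+y,len(u),np.c_[u+x,v+y])
  ret = ret.dtype.type(ret / rcount)
```

```bash
python3 - <<'E'
from h import *
a=np.load("top0.npz"); pt=a["p"]; a=np.load("side0.npz"); ps=a["p"]
f=lambda p,x,y,w,h:cv2.resize(p[y:y+h,x:x+w],(400,300),interpolation=cv2.INTER_NEAREST)
cv2.imwrite("pics/c2.png",np.hstack([f(ps,340,140,80,60)  ,f(pt,415,235,80,60)]))
E
```

```text
(no output)
```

View pics/c2.png

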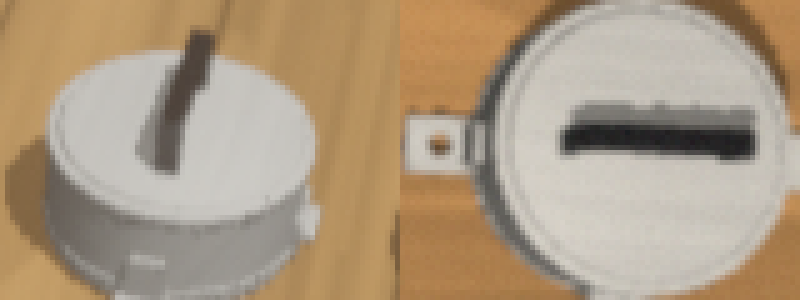

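The steel tier at (463,264) is the upper tier, not the brown one at (468,356). The beech rack at (215,245) holds the orange-gripped divider, so it is the right one and the white rack at (162,322) is not. The crop confirmed both. In the last crop the handle bar is centred near top-view pixel (467,262), the +y ear hole is at (422.5,263), and the catch points toward -x.

```bash
cat >> h.py <<'E'
import json
def plan(x,y,z,yaw,cmd=None):
    """print rounded tool-frame shift/turn (tool pointing down) from commanded pose; log new commanded pose"""
    c=cmd or json.load(open("cmd.json")); a=np.radians(c[3]); tx=np.array([np.cos(a),np.sin(a)]); ty=np.array([np.sin(a),-np.cos(a)])
    d=np.array([x-c[0],y-c[1]]); s=np.round([d@tx,d@ty,c[2]-z],1); w=round(np.radians(c[3]-yaw),3)
    n=c[:2]+s[0]*tx+s[1]*ty; new=[n[0],n[1],c[2]-s[2],c[3]-np.degrees(w)]
    json.dump([float(q) for q in new],open("cmd.json","w")); print("shift",s,"turn",w,"-> cmd",np.round(new,2))
E
python3 - <<'E'
from h import *
plan(499,297,110,70.8,[251.628,544.691,204.892,155.2])
plan(499,297,35,70.8)
E
```

```text
shift [-328.5 -121.1   94.9] turn 1.473 -> cmd [499.04 296.97 109.99  70.8 ]
shift [ 0. -0. 75.] turn 0.0 -> cmd [499.04 296.97  34.99  70.8 ]
```

>>> jog_arm(
  rows=[
    [[-165,-60,30],[0,0,0.75]],
    [[-328.5,-121,60],[0,0,1.473]],
    [[-328.5,-121,60],[0,0,1.473]],
    [[-328.5,-121,60],[0,0,1.473]],
    [[-328.5,-121,60],[0,0,1.473]],
    [[-328.5,-121,60],[0,0,1.473]],
    [[-328.5,-121,60],[0,0,1.473]],
    [[-328.5,-121,60],[0,0,1.473]],
    [[-328.5,-121,95],[0,0,1.473]],
    [[-328.5,-121,95],[0,0,1.473]],
  ],
  grip=45,
  force=40,
)

```text
time: 1.1
tool_pos: [496.5, 294.8, 104.5]
tcp_rot: [-179.7, 0.3, 70.4]
ft_force: [-0.8, 0.1, -0.1]
finger_gap: 44.8
grip_force: 0.0
```

>>> jog_arm(
  rows=[
    [[0,0,0],[0,0,0]],
    [[0,0,0],[0,0,0]],
    [[0,0,0],[0,0,0]],
  ],
)

```text
time: 1.4
tool_pos: [499.6, 297.5, 110.8]
tcp_rot: [179.9, -0.1, 71.0]
ft_force: [0.3, -0.3, -0.2]
finger_gap: 44.7
grip_force: 0.0
```

>>> jog_arm(
  rows=[
    [[0,0,40],[0,0,0]],
    [[0,0,65],[0,0,0]],
    [[0,0,75],[0,0,0]],
    [[0,0,75],[0,0,0]],
    [[0,0,75],[0,0,0]],
  ],
)

```text
time: 1.9
tool_pos: [500.0, 297.6, 36.4]
tcp_rot: [179.9, -0.1, 70.9]
ft_force: [0.3, -1.1, 0.7]
finger_gap: 45.0
grip_force: 0.0
```

>>> jog_arm(
  rows=[
    [[0,0,0],[0,0,0]],
    [[0,0,0],[0,0,0]],
    [[0,0,0],[0,0,0]],
    [[0,0,0],[0,0,0]],
    [[0,0,0],[0,0,0]],
  ],
  grip=0,
  force=40,
)

```text
time: 2.4
tool_pos: [499.2, 297.1, 35.1]
tcp_rot: [180.0, -0.0, 70.8]
ft_force: [-0.8, 0.4, 0.3]
finger_gap: -0.1
grip_force: 0.0
```

```bash
python3 - <<'E'
from h import *
p,d,c=cam("top"); s,_,_=cam("side"); f=lambda p,x,y,w,h:cv2.resize(p[y:y+h,x:x+w],(400,450),interpolation=cv2.INTER_CUBIC)
cv2.imwrite("pics/c3.png",np.hstack([f(p,150,180,120,135),f(s,240,280,140,158)])); print(r.sense()["finger_gap"],r.sense()["grip_force"],proj(r.camera_params("side"),[499,297,35]))
E
```

```text
0.003313424612020254 0.0 (np.float64(292.34321361355825), np.float64(381.5351029014016))
```

View pics/c3.png

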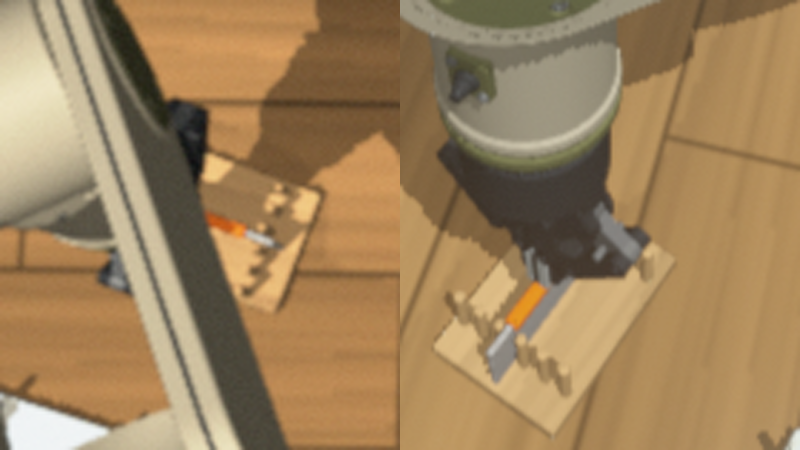

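```bash
python3 - <<'E'
from h import *
s,d,c=cam("side"); print(r.sense()["tool_pos"])
for z in(35,54,60,80,100): print(z,np.round(proj(c,[499,297,z]),1))
P=cloud(c,d)[300:400,260:350]; g=cv2.cvtColor(s,cv2.COLOR_BGR2HSV)[300:400,260:350]
m=(g[...,2]<70)&(np.hypot(P[...,0]-499,P[...,1]-297)<70)&(P[...,2]>25)
q=P[m]; print(len(q)); i=np.argsort(q[:,2])[:200:12]; print(q[i].round(0).tolist())
im=cv2.convertScaleAbs(s[320:395,250:350],alpha=1.7,beta=20); cv2.imwrite("pics/c4.png",cv2.resize(im,(800,600),interpolation=cv2.INTER_NEAREST))
E
```

```text
[499.03874585 297.04665288  34.83466862]
35 [292.3 381.5]
54 [291.8 376.5]
60 [291.6 374.9]
80 [291.1 369.4]
100 [290.5 363.7]
1173
[[488.0, 306.0, 81.0], [490.0, 307.0, 92.0], [499.0, 310.0, 107.0], [511.0, 305.0, 111.0], [496.0, 311.0, 114.0], [504.0, 306.0, 116.0], [525.0, 301.0, 117.0], [473.0, 298.0, 119.0], [482.0, 316.0, 119.0], [539.0, 294.0, 120.0], [531.0, 299.0, 122.0], [534.0, 297.0, 124.0], [506.0, 308.0, 127.0], [474.0, 319.0, 128.0], [487.0, 313.0, 130.0], [518.0, 309.0, 131.0], [469.0, 315.0, 132.0]]
```

View pics/c4.png

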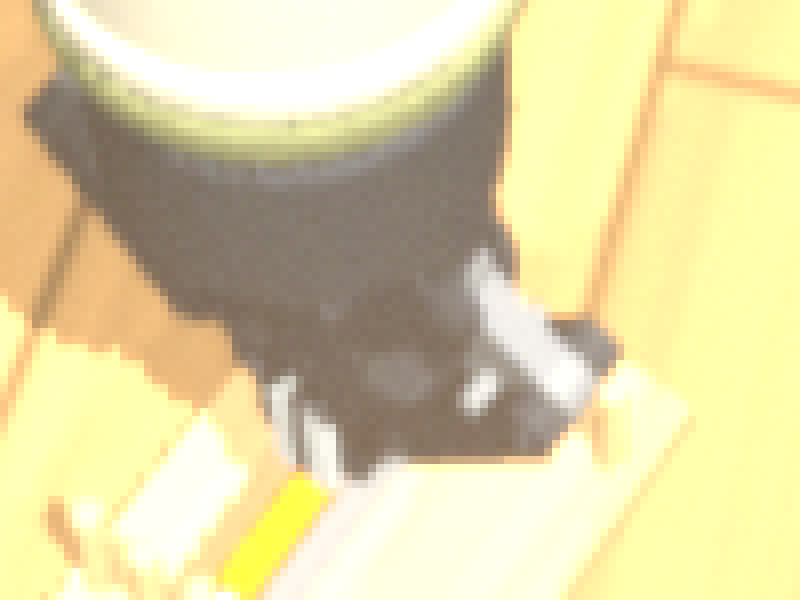

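The crop shows the strip still standing upright, with the gripper straddling its middle at about side pixel (289,377). The fingers read fully shut with nothing between them. I'll check where the fingertips really are.

```bash
python3 - <<'E'
from h import *
s,d,c=cam("side"); P=cloud(c,d)
for v in range(366,386,2):
    print(v," ".join("%d,%d,%d|%s"%(*P[v,u],"".join("%02x"%k for k in s[v,u])) for u in range(280,302,3)))
E
```

```text
366 533,264,10|4d6d87 507,306,106|2c3641 504,302,98|3f474e 493,317,134|323b44 488,317,138|323c45 486,309,122|343c45 483,305,116|3e444c 478,305,119|3f464d
368 531,269,12|577f9b 511,300,85|4f585e 503,305,99|686f72 496,310,112|2e3741 488,316,129|313a45 487,308,113|333c45 482,309,118|3e454c 477,309,120|3f464d
370 530,273,13|567f9b 512,299,76|49545b 503,307,95|485058 496,311,108|3a4149 491,312,112|303945 487,307,105|303a45 481,312,117|313b45 475,315,126|353d48
372 529,276,11|567e9b 523,275,14|4b5f70 503,307,88|535b60 497,309,96|646a6e 491,313,107|2f3943 488,307,98|2d3743 479,316,120|2d3943 474,318,128|2e3844
374 528,280,13|577f9d 522,279,15|5c819b 504,306,80|5b6467 498,308,87|777e80 494,305,84|464e55 488,307,91|2a3541 479,317,115|303a45 474,318,121|303a45
376 527,283,12|58819e 521,282,13|587c97 504,307,73|6b7376 498,308,80|777e80 495,305,75|565d62 488,308,85|2d3744 493,283,31|3e474f 474,317,112|313945
378 525,287,14|73a4c4 520,286,13|507894 515,285,14|5d7286 499,308,72|757d80 495,305,69|60666a 489,307,76|353f4a 493,284,25|747a7f 490,277,13|6c92ae
380 524,290,12|6b99ba 519,289,12|547a96 505,306,57|2b88d5 500,305,58|5a8cc8 495,306,62|798692 495,292,34|6d7479 492,285,20|7f8b93 489,281,13|81b5d6
382 523,294,13|537c99 518,293,13|4775a4 504,310,58|1e93e4 499,308,57|2695e2 498,300,40|76828f 495,293,26|7f868a 493,286,13|83a8c2 488,284,11|7cb0d1
384 522,297,12|537a96 507,316,61|2a89d7 503,313,58|1f96e5 499,311,55|457cc2 498,300,33|81878c 496,292,18|7e8a93 491,290,15|84b9d9 487,288,13|79accc
```

>>> jog_arm(
  rows=[
    [[0,0,-40],[0,0,0]],
    [[0,0,-65],[0,0,0]],
    [[0,0,-65],[0,0,0]],
    [[0,0,-65],[0,0,0]],
  ],
)

```text
time: 3.0
tool_pos: [499.6, 297.3, 100.5]
tcp_rot: [179.9, -0.1, 70.8]
ft_force: [-0.7, 0.2, -0.6]
finger_gap: 0.2
grip_force: 0.0
```

```bash
python3 - <<'E'
from h import *
json.dump([499.04,296.97,99.99,70.8],open("cmd.json","w"))
s,d,c=cam("side"); P=cloud(c,d); x=r.sense(); print(x["tool_pos"],x["tcp_rot"],x["finger_gap"])
m=(np.hypot(P[...,0]-499,P[...,1]-297)<30)&(P[...,2]>66); q=P[m]; i=np.argsort(q[:,2])[:120:8]; print(q[i].round(0).tolist())
print(np.round(proj(c,[499,297,100]),1), np.round(proj(c,[499,297,125]),1))
im=cv2.convertScaleAbs(s[310:400,240:360],alpha=1.5,beta=10); cv2.imwrite("pics/c5.png",cv2.resize(im,(800,600),interpolation=cv2.INTER_NEAREST))
E
```

```text
[498.76044038 296.90332589  99.26046443] [-1.79974742e+02  2.53465654e-02  7.08036815e+01] -0.5128138733766227
[[496.0, 305.0, 130.0], [499.0, 309.0, 135.0], [500.0, 309.0, 137.0], [488.0, 307.0, 139.0], [507.0, 306.0, 141.0], [489.0, 308.0, 142.0], [504.0, 306.0, 143.0], [491.0, 307.0, 145.0], [497.0, 309.0, 147.0], [494.0, 307.0, 149.0], [495.0, 308.0, 150.0], [507.0, 306.0, 152.0], [496.0, 306.0, 153.0], [491.0, 307.0, 154.0], [508.0, 306.0, 156.0]]
[290.5 363.7] [289.7 356.1]
```

View pics/c5.png

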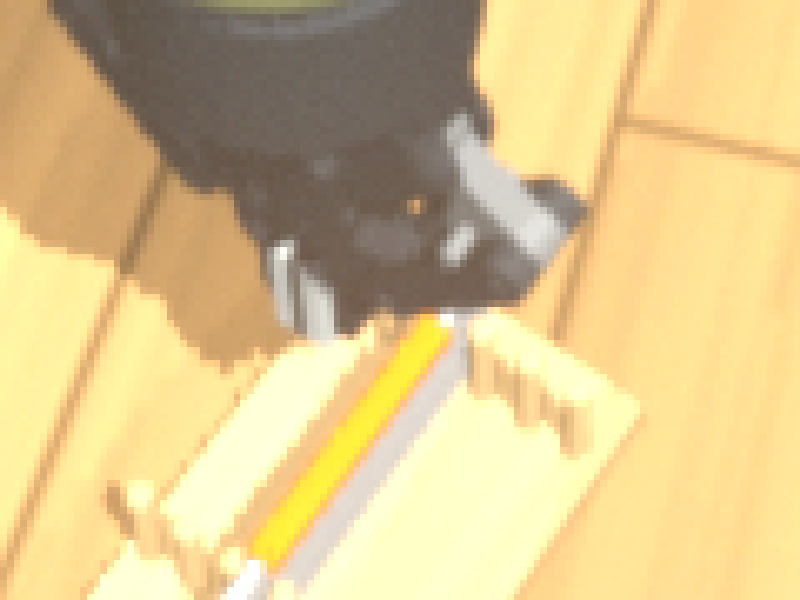

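The side view shows the shut fingertips about 26 mm above the stated TCP: at z≈128 with the TCP reading 99. So the fingers closed above the strip. I'll go lower, still clear of the board under either reading.

>>> jog_arm(
  rows=[
    [[0,0,0],[0,0,0]],
    [[0,0,0],[0,0,0]],
    [[0,0,40],[0,0,0]],
    [[0,0,65],[0,0,0]],
    [[0,0,75],[0,0,0]],
    [[0,0,84],[0,0,0]],
    [[0,0,84],[0,0,0]],
    [[0,0,84],[0,0,0]],
  ],
  grip=40,
)

```text
time: 3.85
tool_pos: [499.9, 297.5, 17.0]
tcp_rot: [179.9, -0.1, 70.8]
ft_force: [-0.3, -0.7, 0.8]
finger_gap: 40.1
grip_force: 0.0
```

>>> jog_arm(
  rows=[
    [[0,0,0],[0,0,0]],
    [[0,0,0],[0,0,0]],
    [[0,0,0],[0,0,0]],
    [[0,0,0],[0,0,0]],
    [[0,0,0],[0,0,0]],
  ],
  grip=0,
  force=40,
)

```text
time: 4.35
tool_pos: [500.0, 297.5, 17.2]
tcp_rot: [179.9, -0.1, 70.8]
ft_force: [-1.1, 0.3, 4.9]
finger_gap: 8.1
grip_force: 40.7
```

```bash
python3 - <<'E'
from h import *
json.dump([499.04,296.97,15.99,70.8],open("cmd.json","w"))
plan(499.04,296.97,125.99,70.8)
plan(603,-15,126,69.2)
E
```

```text
shift [   0.    0. -110.] turn 0.0 -> cmd [499.04 296.97 125.99  70.8 ]
shift [-260.4  200.8   -0. ] turn 0.028 -> cmd [603.03 -14.98 125.99  69.2 ]
```

>>> jog_arm(
  rows=[
    [[0,0,-15],[0,0,0]],
    [[0,0,-40],[0,0,0]],
    [[0,0,-75],[0,0,0]],
    [[0,0,-110],[0,0,0]],
    [[0,0,-110],[0,0,0]],
    [[0,0,-110],[0,0,0]],
  ],
)

```text
time: 4.95
tool_pos: [500.0, 297.5, 128.0]
tcp_rot: [179.9, -0.1, 70.8]
ft_force: [0.0, -0.0, -0.8]
finger_gap: 7.7
grip_force: 39.9
```

>>> jog_arm(
  rows=[
    [[-30,24,0],[0,0,0.01]],
    [[-65,50,0],[0,0,0.028]],
    [[-100,77,0],[0,0,0.028]],
    [[-135,104,0],[0,0,0.028]],
    [[-170,131,0],[0,0,0.028]],
    [[-205,158,0],[0,0,0.028]],
    [[-240,185,0],[0,0,0.028]],
    [[-260.4,200.8,0],[0,0,0.028]],
    [[-260.4,200.8,0],[0,0,0.028]],
    [[-260.4,200.8,0],[0,0,0.028]],
  ],
)

```text
time: 5.95
tool_pos: [602.0, -15.1, 124.3]
tcp_rot: [-179.8, 0.0, 69.1]
ft_force: [-0.1, 1.8, 0.2]
finger_gap: 7.6
grip_force: 39.9
```

>>> jog_arm(
  rows=[
    [[0,0,0],[0,0,0]],
    [[0,0,0],[0,0,0]],
    [[0,0,0],[0,0,0]],
  ],
)

```text
time: 6.25
tool_pos: [602.8, -13.7, 125.8]
tcp_rot: [-180.0, 0.0, 69.3]
ft_force: [0.3, 0.7, -1.1]
finger_gap: 7.7
grip_force: 39.9
```

```bash
python3 - <<'E'
from h import *
s,d,c=cam("side"); t,dt,ct=cam("top"); x=r.sense(); print(x["tool_pos"],x["tcp_rot"],x["finger_gap"])
print(np.round(proj(c,[603,-15,64]),0),np.round(proj(ct,[603,-15,160]),0))
cv2.imwrite("side_now.png",s);cv2.imwrite("top_now.png",t)
f=lambda p,x,y,w,h:cv2.resize(p[y:y+h,x:x+w],(400,500),interpolation=cv2.INTER_CUBIC)
cv2.imwrite("pics/c6.png",np.hstack([f(s,236,150,120,150),f(t,290,120,120,150)]))
E
```

```text
[603.03228868 -14.07491966 125.99360329] [ 1.79994353e+02 -3.29446151e-03  6.92668588e+01] 7.758164967062858
[289. 229.] [349. 190.]
```

View pics/c6.png

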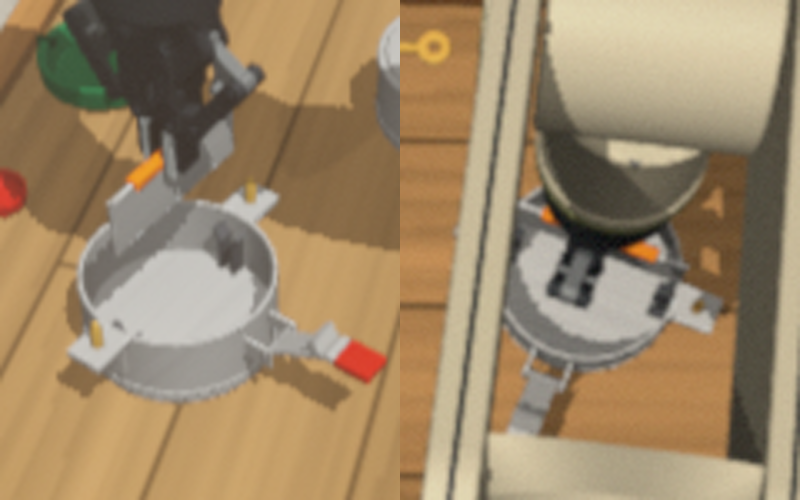

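```bash
python3 - <<'E'
from h import *
s=cv2.imread("side_now.png"); t=cv2.imread("top_now.png"); c=r.camera_params("side"); ct=r.camera_params("top")
b=blob(t,(325,175,372,200),(5,150,110),(16,255,255)); print(b[2])
e=fitline(b[3]); print(e)
for z in(160,168):
    E=[onz(ct,*q,z) for q in e]; dd=E[0]-E[1]; dd*=np.sign(dd[1]); m=(E[0]+E[1])/2; print(z,m.round(1),"len",np.linalg.norm(dd).round(1),"yaw",np.degrees(np.arctan2(-dd[0],dd[1])).round(2))
b2=blob(s,(270,190,290,210),(5,150,110),(16,255,255)); print("side",b2[:3]); 
# near top-end of strip in side: lowest-left pixel
E=fitline(b2[3]); print(E,[onz(c,*q,164).round(1) for q in E])
# pins again in both
for p,cc,boxes,zz in((t,ct,((377,209,382,214),),71),):
    for bx in boxes: u,v=satc(p,bx); print("pin2 top",u,v,onz(cc,u,v,zz).round(1))
# side: pins
for bx in((261,244,270,255),(308,200,315,212)):
    pts=blob(s,bx,(18,80,100),(22,255,255))[3]; print("pin side",pts.mean(0),pts[:,1].min(),pts[:,1].max(), onz(c,*pts.mean(0),70).round(1))
# left ear corner etc: predicted pins from estimate
for k in(79,-79):
    a=np.radians(-20.8); X=[603-np.sin(a)*k,-15+np.cos(a)*k,70]; print("pred",np.round(X,1),np.round(proj(c,X),1),np.round(proj(ct,X),1))
E
```

```text
48
(array([366.18187734, 196.51866268]), array([332.67576119, 183.85809612]))
160 [601.6 -15.2 160. ] len 73.7 yaw -20.37
168 [599.7 -14.7 168. ] len 73.1 yaw -20.37
side (np.float64(279.2903225806452), np.float64(200.80645161290323), 31)
(array([284.14325942, 196.20600621]), array([274.90946459, 204.95937976])) [array([605.1,  -8.7, 164. ]), array([614.6,  19.8, 164. ])]
pin2 top 379.0307845084409 211.45382323733864 [574.4 -87.9  71. ]
pin side [264.42307692 249.69230769] 246 253 [631.4  58.5  70. ]
pin side [310.61538462 206.5       ] 203 210 [574.8 -88.7  70. ]
pred [631.1  58.9  70. ] [264.5 249.8] [313.9 185.9]
pred [574.9 -88.9  70. ] [310.6 206.4] [379.4 211.3]
```

>>> jog_arm(
  rows=[
    [[0,0,30],[0,0,0]],
    [[0,0,60],[0,0,0]],
    [[0,0,70],[0,0,0]],
    [[0,0,75],[0,0,0]],
    [[0,0,80],[0,0,0]],
    [[0,0,85],[0,0,0]],
    [[0,0,85],[0,0,0]],
  ],
)

```text
time: 7.05
tool_pos: [603.5, -14.9, 41.2]
tcp_rot: [180.0, -0.0, 69.2]
ft_force: [-0.4, -0.5, -0.7]
finger_gap: 7.8
grip_force: 39.9
```

>>> jog_arm(
  rows=[
    [[0,0,5],[0,0,0]],
    [[0,0,10],[0,0,0]],
    [[0,0,15],[0,0,0]],
    [[0,0,20],[0,0,0]],
    [[0,0,24],[0,0,0]],
    [[0,0,27],[0,0,0]],
    [[0,0,27],[0,0,0]],
    [[0,0,27],[0,0,0]],
  ],
)

```text
time: 7.85
tool_pos: [603.1, -14.9, 13.9]
tcp_rot: [-180.0, 0.0, 69.2]
ft_force: [1.1, 0.4, -1.0]
finger_gap: 7.4
grip_force: 39.9
```

>>> jog_arm(
  rows=[
    [[0,0,2],[0,0,0]],
    [[0,0,3],[0,0,0]],
    [[0,0,4],[0,0,0]],
    [[0,0,5],[0,0,0]],
    [[0,0,5],[0,0,0]],
  ],
)

```text
time: 8.35
tool_pos: [603.5, -15.0, 9.2]
tcp_rot: [180.0, -0.0, 69.2]
ft_force: [-0.5, -0.0, 1.4]
finger_gap: 7.6
grip_force: 40.2
```

>>> jog_arm(
  rows=[
    [[0,0,1],[0,0,0]],
    [[0,0,1],[0,0,0]],
    [[0,0,1],[0,0,0]],
  ],
)

```text
time: 8.65
tool_pos: [603.9, -15.1, 9.2]
tcp_rot: [179.9, -0.0, 69.2]
ft_force: [-2.5, 0.2, 9.1]
finger_gap: 7.7
grip_force: 40.9
```

>>> jog_arm(
  rows=[
    [[0,0,0],[0,0,0]],
    [[0,0,0],[0,0,0]],
    [[0,0,0],[0,0,0]],
    [[0,0,-20],[0,0,0]],
    [[0,0,-60],[0,0,0]],
    [[0,0,-105],[0,0,0]],
    [[0,0,-150],[0,0,0]],
    [[0,0,-150],[0,0,0]],
  ],
  grip=32,
)

```text
time: 9.45
tool_pos: [607.8, -15.3, 166.6]
tcp_rot: [179.3, -0.2, 69.2]
ft_force: [1.4, 0.2, 2.0]
finger_gap: 32.0
grip_force: 0.0
```

```bash
python3 - <<'E'
from h import *
json.dump([603.03,-14.98,157.99,69.2],open("cmd.json","w"))
s,d,c=cam("side"); t,dt,ct=cam("top"); cv2.imwrite("side_now.png",s);cv2.imwrite("top_now.png",t)
b=blob(s,(255,205,325,255),(5,150,110),(14,255,255)); e=fitline(b[3]); E=[onz(c,*q,48) for q in e]; print(b[:3],[q.round(1) for q in E]); 
P=cloud(c,d); H=cv2.cvtColor(s,cv2.COLOR_BGR2HSV); M=cv2.inRange(H,(5,150,110),(14,255,255)); M[:200]=0;M[260:]=0;M[:,:255]=0;M[:,325:]=0
q=P[M>0]; print("strip z",np.median(q[:,2]),q[:,2].min(),q[:,2].max()); print(np.round(np.mean(E,0),1))
for bx in((261,244,270,255),(308,200,315,212)):
    pts=blob(s,bx,(18,80,100),(22,255,255))[3]; print("pin side",pts.mean(0),onz(c,*pts.mean(0),70).round(1))
E
```

```text
(np.float64(290.11764705882354), np.float64(235.52941176470588), 17) [array([587.4, -49.3,  48. ]), array([610.5,  21.3,  48. ])]
strip z 46.60546780501272 45.416093470367514 50.58058557224126
[598.9 -14.   48. ]
pin side [264.42307692 249.69230769] [631.4  58.5  70. ]
pin side [310.74074074 206.11111111] [574.9 -90.   70. ]
```

```bash
python3 - <<'E'
from h import *
print(r.sense()["tool_pos"]); plan(461,-275,120,87.8)
E
```

```text
[604.35319749 -14.96592673 159.75795752]
shift [-293.5  -40.4   38. ] turn -0.325 -> cmd [ 461.04 -275.01  119.99   87.82]
```

>>> jog_arm(
  rows=[
    [[-40,-6,5],[0,0,-0.05]],
    [[-85,-12,10],[0,0,-0.1]],
    [[-130,-18,15],[0,0,-0.15]],
    [[-175,-24,20],[0,0,-0.2]],
    [[-220,-30,25],[0,0,-0.25]],
    [[-260,-36,30],[0,0,-0.3]],
    [[-293.5,-40.4,38],[0,0,-0.325]],
    [[-293.5,-40.4,38],[0,0,-0.325]],
    [[-293.5,-40.4,38],[0,0,-0.325]],
    [[-293.5,-40.4,38],[0,0,-0.325]],
  ],
  grip=45,
  force=80,
)

```text
time: 10.55
tool_pos: [461.1, -273.8, 119.0]
tcp_rot: [-179.9, -0.1, 87.8]
ft_force: [0.1, -0.8, 0.0]
finger_gap: 44.7
grip_force: 0.0
```

>>> jog_arm(
  rows=[
    [[0,0,0],[0,0,0]],
    [[0,0,20],[0,0,0]],
    [[0,0,45],[0,0,0]],
    [[0,0,60],[0,0,0]],
    [[0,0,68],[0,0,0]],
    [[0,0,68],[0,0,0]],
    [[0,0,68],[0,0,0]],
  ],
)

```text
time: 11.25
tool_pos: [461.7, -275.0, 52.7]
tcp_rot: [180.0, 0.0, 87.8]
ft_force: [1.4, 0.2, 0.2]
finger_gap: 45.2
grip_force: 0.0
```

>>> jog_arm(
  rows=[
    [[0,0,0],[0,0,0]],
    [[0,0,0],[0,0,0]],
    [[0,0,0],[0,0,0]],
    [[0,0,0],[0,0,0]],
    [[0,0,0],[0,0,0]],
  ],
  grip=0,
  force=80,
)

```text
time: 11.75
tool_pos: [461.6, -275.4, 52.8]
tcp_rot: [179.9, 0.0, 87.8]
ft_force: [-0.6, -0.4, 5.5]
finger_gap: 10.1
grip_force: 78.3
```

>>> jog_arm(
  rows=[
    [[0,0,-10],[0,0,0]],
    [[0,0,-30],[0,0,0]],
    [[0,0,-60],[0,0,0]],
    [[0,0,-90],[0,0,0]],
    [[0,0,-110],[0,0,0]],
    [[0,0,-110],[0,0,0]],
    [[0,0,-110],[0,0,0]],
  ],
)

```text
time: 12.45
tool_pos: [460.9, -274.8, 161.4]
tcp_rot: [-180.0, -0.0, 87.8]
ft_force: [0.3, 0.7, -4.9]
finger_gap: 10.1
grip_force: 78.4
```

```bash
python3 - <<'E'
from h import *
json.dump([461.04,-275.01,161.99,87.82],open("cmd.json","w")); print(r.sense()["tool_pos"],r.sense()["tcp_rot"])
s,d,c=cam("side"); t,dt,ct=cam("top")
cv2.imwrite("side_now.png",s);cv2.imwrite("top_now.png",t)
f=lambda p,x,y,w,h:cv2.resize(p[y:y+h,x:x+w],(400,500),interpolation=cv2.INTER_CUBIC)
cv2.imwrite("pics/c7.png",np.hstack([f(s,320,50,120,150),f(t,405,185,120,150)]))
for k in(79,-79):
    a=np.radians(-2.2); X=[461-np.sin(a)*k,-275+np.cos(a)*k,118]; print(np.round(proj(c,X),1),np.round(proj(ct,X),1))
plan(603,-15,162,69.1)
E
```

```text
[ 460.94861163 -274.76472891  161.37584198] [-1.79990031e+02 -7.28285127e-03  8.78206296e+01]
[370.  168.3] [433.4 259.6]
[383.9 130.2] [508.2 263.5]
shift [265.2 132.   -0. ] turn 0.327 -> cmd [603.03 -15.02 161.99  69.08]
```

View pics/c7.png

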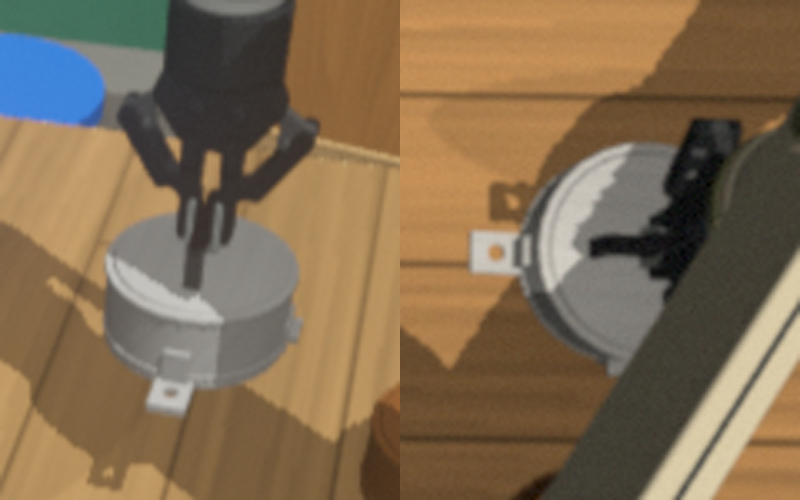

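```bash
python3 - <<'E'
from h import *
s=cv2.imread("side_now.png"); t=cv2.imread("top_now.png"); c=r.camera_params("side"); ct=r.camera_params("top")
h=satc(t,(431,257,438,265),35); g=satc(s,(367,163,376,172),25); print(h,g)
X=tri([(ct,*h),(c,*g)]); print(X.round(1),onz(ct,*h,119).round(1),onz(c,*g,119).round(1))
E
```

```text
(np.float64(433.24805102764), np.float64(260.3855421686747)) (np.float64(370.5945945945946), np.float64(167.83783783783784))
[ 462.5 -195.1  120.2] [ 462.4 -195.4  119. ] [ 463.  -196.6  119. ]
```

>>> jog_arm(
  rows=[
    [[15,8,0],[0,0,0.03]],
    [[50,25,0],[0,0,0.08]],
    [[90,45,0],[0,0,0.13]],
    [[130,65,0],[0,0,0.18]],
    [[170,85,0],[0,0,0.23]],
    [[210,105,0],[0,0,0.28]],
    [[245,122,0],[0,0,0.327]],
    [[260,129.5,0],[0,0,0.327]],
    [[265.2,132,0],[0,0,0.327]],
    [[265.2,132,0],[0,0,0.327]],
  ],
)

```text
time: 13.55
tool_pos: [602.4, -14.9, 160.4]
tcp_rot: [-179.9, 0.1, 69.2]
ft_force: [-0.3, -0.2, -3.9]
finger_gap: 10.3
grip_force: 78.4
```

>>> jog_arm(
  rows=[
    [[0,0,5],[0,0,0]],
    [[0,0,15],[0,0,0]],
    [[0,0,20],[0,0,0]],
    [[0,0,20],[0,0,0]],
    [[0,0,20],[0,0,0]],
  ],
)

```text
time: 14.05
tool_pos: [602.8, -15.3, 141.6]
tcp_rot: [-180.0, 0.0, 69.1]
ft_force: [0.6, -0.6, -3.7]
finger_gap: 10.2
grip_force: 78.4
```

```bash
python3 - <<'E'
from h import *
json.dump([603.03,-15.02,141.99,69.08],open("cmd.json","w")); x=r.sense(); print(x["tool_pos"],x["tcp_rot"],x["ft_force"],x["finger_gap"])
s,d,c=cam("side"); t,dt,ct=cam("top")
cv2.imwrite("side_now.png",s);cv2.imwrite("top_now.png",t)
a=np.radians(-20.92)
for k in(79,-79):
    X=[603.03-np.sin(a)*k,-15.02+np.cos(a)*k,96]; print("hole pred",np.round(X,1),np.round(proj(c,X),1),np.round(proj(ct,X),1))
    X[2]=70; print("pin pred",np.round(proj(c,X),1),np.round(proj(ct,X),1))
f=lambda p,x,y,w,h:cv2.resize(p[y:y+h,x:x+w],(400,500),interpolation=cv2.INTER_NEAREST)
cv2.imwrite("pics/c8.png",np.hstack([f(s,236,190,96,120),f(t,300,160,96,120)]))
E
```

```text
[602.78988774 -15.34229842 141.56543518] [-1.79967932e+02  1.03170729e-02  6.90501915e+01] [ 0.62486192 -0.64968153 -3.7359332 ] 10.183425032228959
hole pred [631.2  58.8  96. ] [263.2 241.3] [313.9 183.1]
pin pred [264.4 249.8] [313.9 185.9]
hole pred [574.8 -88.8  96. ] [310.5 197.9] [381.  209.2]
pin pred [310.6 206.5] [379.4 211.4]
```

View pics/c8.png

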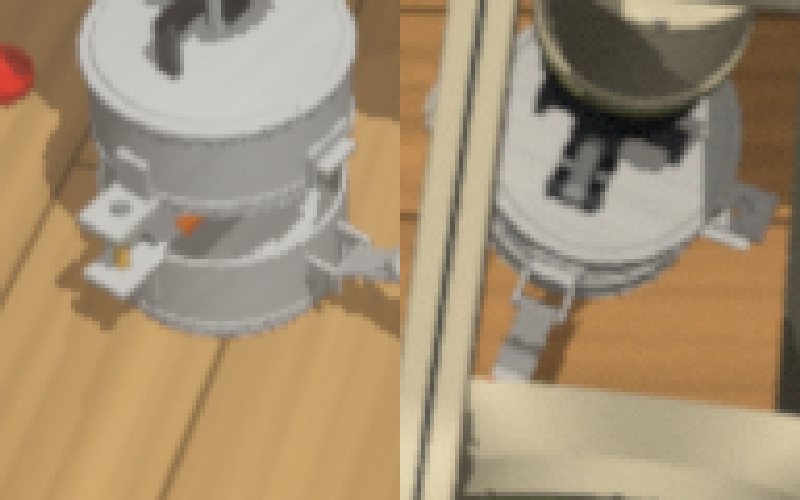

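```bash
python3 - <<'E'
from h import *
s=cv2.imread("side_now.png"); t=cv2.imread("top_now.png"); c=r.camera_params("side"); ct=r.camera_params("top")
g=cv2.cvtColor(s,cv2.COLOR_BGR2GRAY); print(g[234:248,257:276]); g2=cv2.cvtColor(t,cv2.COLOR_BGR2GRAY); print(g2[203:216,374:392]); print(cv2.cvtColor(t,cv2.COLOR_BGR2HSV)[203:216,374:392,1])
def dark(g,box,base):
    x,y,X,Y=box; w=np.clip(base-g[y:Y,x:X].astype(float),0,None); v,u=np.mgrid[y:Y,x:X]; return (w*u).sum()/w.sum(),(w*v).sum()/w.sum()
A=dark(g,(261,236,270,244),175); print("side hole",A,onz(c,*A,99).round(1))
E
```

```text
[[112 113 123 126 121 151 179 175 145 130 126 125 126 130 142 142 138 136
  138]
 [110 112 125 139 155 183 194 193 178 155 135 128 126 130 143 151 147 141
  141]
 [111 114 135 169 185 195 197 197 195 184 167 145 132 131 140 151 156 162
  160]
 [115 135 168 190 196 196 194 188 191 190 190 180 165 146 146 163 167 158
  158]
 [141 175 191 196 194 182 173 166 166 169 189 195 190 179 174 183 176 143
  135]
 [180 193 196 197 192 161 144 146 144 148 176 196 196 194 189 182 159 140
  132]
 [196 198 198 199 194 157 134 140 141 151 180 195 197 194 183 162 142 139
  137]
 [198 197 199 199 198 183 167 161 166 180 192 196 193 182 163 147 141 138
  138]
 [194 198 200 201 200 197 191 188 189 195 197 193 180 156 145 140 138 137
  138]
 [174 189 198 199 199 198 198 197 197 196 194 181 159 141 139 138 138 138
  138]
 [142 160 183 196 198 198 198 198 197 193 181 160 144 138 138 138 138 137
  137]
 [121 129 151 169 188 195 197 197 194 181 155 144 137 129 130 137 138 138
  138]
 [112 117 124 133 159 174 187 192 180 159 142 138 127 108 110 125 137 138
  139]
 [112 114 114 117 129 141 158 168 156 142 139 1
[... 1381 characters left out ...]
133]
 [ 18  20  16  13  19  22  20  19  21  17  14  13  20  16  20  38  76 134]
 [ 18  16  15  16  17  36  39  23  16  21  19  17  13  13  18  48 110 143]
 [ 18  13  16  18  18  60  97  50  22  17  19  22  20  19  28  67 133 143]
 [ 19  21  18  20  18  51  85  53  24  14  18  13  17  16  33  92 135 144]
 [ 18  21  20  18  18  27  40  35  18  15  19  13  17  22  42 103 140 142]
 [ 19  19  16  19  19  19  18  22  17  17  18  18  20  27  71 124 141 137]
 [ 18  19  19  19  19  19  20  18  16  19  20  18  22  57 114 138 141 144]
 [ 17  19  16  17  18  20  17  21  16  20  18  18  30  83 131 139 145 139]]
side hole (np.float64(265.20535714285717), np.float64(238.97544642857142)) [628.4  54.4  99. ]
```

```bash
python3 - <<'E'
from h import *
c=r.camera_params("side"); ct=r.camera_params("top")
s=cv2.imread("side_now.png")
print("hole+ side",[onz(c,264.15,239.5,z).round(1) for z in(98,101)])
print("hole- top",[onz(ct,382.2,208.9,z).round(1) for z in(98,101)])
# ear corner fits: side ear top face bright region centroid & catch check; lower ear too
g=cv2.cvtColor(s,cv2.COLOR_BGR2GRAY); 
# pin + in side now (partly hidden by upper ear?)
pts=blob(s,(259,246,272,258),(17,80,100),(23,255,255))[3]; print(len(pts),pts[:,0].mean(),pts[:,1].min(),pts[:,1].max())
E
```

```text
hole+ side [array([630.3,  55.5,  98. ]), array([629.1,  58. , 101. ])]
hole- top [array([575.2, -91.3,  98. ]), array([574.6, -90.8, 101. ])]
18 264.6666666666667 249 253
```

```bash
python3 - <<'E'
from h import *
plan(603.9,-13.7,132,68.2)
E
```

```text
shift [ 1.5  0.3 10. ] turn 0.015 -> cmd [603.85 -13.73 131.99  68.22]
```

>>> jog_arm(
  rows=[
    [[1.5,0.3,3],[0,0,0.015]],
    [[1.5,0.3,8],[0,0,0.015]],
    [[1.5,0.3,10],[0,0,0.015]],
    [[1.5,0.3,10],[0,0,0.015]],
    [[1.5,0.3,10],[0,0,0.015]],
  ],
)

```text
time: 14.65
tool_pos: [603.8, -13.6, 131.7]
tcp_rot: [-180.0, 0.0, 68.2]
ft_force: [0.4, -0.9, -3.8]
finger_gap: 10.4
grip_force: 78.4
```

```bash
python3 - <<'E'
from h import *
print(r.sense()["tool_pos"],r.sense()["ft_force"])
s,d,c=cam("side"); t,dt,ct=cam("top"); cv2.imwrite("side_now.png",s);cv2.imwrite("top_now.png",t)
g=cv2.cvtColor(s,cv2.COLOR_BGR2GRAY); print(g[238:256,256:274]); g2=cv2.cvtColor(t,cv2.COLOR_BGR2GRAY);print(g2[204:216,374:390]); print(cv2.cvtColor(t,cv2.COLOR_BGR2HSV)[204:216,374:390,1])
a=np.radians(-20.9)
for k in(79,-79):
    X=[602.9-np.sin(a)*k,-14.8+np.cos(a)*k,91]; print("pin axis at z91",np.round(proj(c,X),1),np.round(proj(ct,X),1))
E
```

```text
[603.8231097  -13.56671546 131.72662961] [ 0.40340647 -0.85256202 -3.77809544]
[[110 110 112 116 137 168 184 189 165 144 130 125 126 130 140 141 139 137]
 [109 111 117 139 166 190 196 196 190 180 154 133 127 128 139 147 154 146]
 [111 119 144 178 189 197 196 196 196 194 184 165 145 135 140 149 156 158]
 [123 152 180 195 196 194 185 180 170 179 194 191 180 166 155 166 174 159]
 [153 183 196 197 195 181 164 156 144 155 180 197 196 189 184 184 177 152]
 [184 196 198 197 193 159 138 135 141 144 166 195 197 195 193 180 159 144]
 [195 198 198 198 195 169 132 124 142 164 183 195 197 193 181 160 145 140]
 [197 198 199 201 199 191 175 164 178 187 195 197 194 180 159 144 139 138]
 [187 196 199 200 199 199 196 192 195 196 197 194 181 158 131 118 125 137]
 [157 175 190 198 200 198 199 197 197 197 193 177 159 140 111 102 109 133]
 [131 143 163 183 195 198 197 197 197 193 177 155 146 143 139 151 123 128]
 [144 126 133 153 174 187 194 195 187 172 155 144 148 177 182 187 176 169]
 [151 121 120 128 142 158 171 176 157 146 139 141 158 194 198 198 196 194]
 [136 117 118 127 133 135 141 150 138 134 127 
[... 1327 characters left out ...]
134 137]
 [ 16  22  16  17  17  15  18  20  22  22  20  40  57  65  98 129]
 [ 20  18  16  17  21  21  23  14  16  20  18  22  18  33  56 109]
 [ 13  20  19  21  24  49  48  26  17  16  22  22  20  20  50 107]
 [ 20  14  15  23  43 111 105  49  21  20  15  18  15  27  71 122]
 [ 20  21  22  28  65 148 130  57  23  16  20  13  19  38  86 138]
 [ 18  17  21  20  39  92  96  50  20  20  20  17  21  53 119 140]
 [ 19  18  15  16  24  39  46  26  16  17  17  17  28  73 131 139]
 [ 16  14  18  15  19  20  18  20  15  19  20  22  51 109 142 144]
 [ 21  19  14  21  19  21  19  15  20  18  15  35  87 132 144 138]]
pin axis at z91 [263.5 243. ] [313.8 183.7]
pin axis at z91 [310.5 199.6] [380.6 209.7]
```

>>> jog_arm(
  rows=[
    [[0,0,3],[0,0,0]],
    [[0,0,6],[0,0,0]],
    [[0,0,9],[0,0,0]],
    [[0,0,11],[0,0,0]],
    [[0,0,13],[0,0,0]],
    [[0,0,13],[0,0,0]],
  ],
)

```text
time: 15.35
tool_pos: [603.8, -13.6, 118.5]
tcp_rot: [-180.0, 0.0, 68.2]
ft_force: [0.8, -0.5, -3.5]
finger_gap: 10.5
grip_force: 78.4
```

>>> jog_arm(
  rows=[
    [[0,0,2],[0,0,0]],
    [[0,0,4],[0,0,0]],
    [[0,0,6],[0,0,0]],
    [[0,0,8],[0,0,0]],
    [[0,0,9],[0,0,0]],
    [[0,0,9],[0,0,0]],
  ],
)

```text
time: 15.95
tool_pos: [603.8, -13.6, 109.7]
tcp_rot: [-180.0, 0.0, 68.2]
ft_force: [-0.6, -0.5, -3.8]
finger_gap: 9.8
grip_force: 78.4
```

>>> jog_arm(
  rows=[
    [[0,0,1],[0,0,0]],
    [[0,0,2],[0,0,0]],
    [[0,0,3],[0,0,0]],
    [[0,0,3],[0,0,0]],
  ],
)

```text
time: 16.35
tool_pos: [604.1, -13.6, 107.9]
tcp_rot: [180.0, -0.0, 68.2]
ft_force: [-3.8, 0.3, 4.5]
finger_gap: 10.4
grip_force: 79.5
```

>>> jog_arm(
  rows=[
    [[0,0,0.5],[0,0,0]],
    [[0,0,1],[0,0,0]],
    [[0,0,1],[0,0,0]],
  ],
)

```text
time: 16.65
tool_pos: [604.2, -13.6, 107.9]
tcp_rot: [179.9, -0.0, 68.2]
ft_force: [-8.8, 0.7, 11.9]
finger_gap: 9.9
grip_force: 80.3
```

>>> jog_arm(
  rows=[
    [[0,0,0],[0,0,0]],
    [[0,0,0],[0,0,0]],
    [[0,0,0],[0,0,0]],
    [[0,0,-10],[0,0,0]],
    [[0,0,-35],[0,0,0]],
    [[0,0,-70],[0,0,0]],
    [[0,0,-70],[0,0,0]],
  ],
  grip=45,
)

```text
time: 17.35
tool_pos: [607.4, -14.0, 182.9]
tcp_rot: [179.5, -0.2, 68.2]
ft_force: [0.2, -0.7, 0.8]
finger_gap: 45.1
grip_force: 0.0
```

```bash
python3 - <<'E'
from h import *
json.dump([603.85,-13.73,175.99,68.22],open("cmd.json","w")); x=r.sense(); print(x["tool_pos"],x["finger_gap"])
s,d,c=cam("side"); P=cloud(c,d); cv2.imwrite("side_now.png",s)
# lid height check: lid plane
m=(np.hypot(P[...,0]-603,P[...,1]+15)<55)&(P[...,2]>105)&(P[...,2]<135); print("lid z",np.median(P[m][:,2]),m.sum())
rs=blob(s,(335,250,355,265),(0,180,110),(5,255,255)); print("tab side",rs[:3],onz(c,*rs[:2],67.4).round(1))
H=cv2.cvtColor(s,cv2.COLOR_BGR2HSV); print(blob(s,(255,235,280,262),(17,80,100),(23,255,255))[:3])
plan(469.5,36.4,176,159.1); plan(469.5,36.4,25,159.1)
E
```

```text
[607.40277049 -13.96196451 182.92976399] 45.11029762279571
lid z 122.93308396283737 1352
tab side (np.float64(343.8556701030928), np.float64(258.0412371134021), 97) [470.2  36.3  67.4]
(np.float64(259.84444444444443), np.float64(249.57777777777778), 45)
shift [  -3.3 -143.4   -0. ] turn -1.586 -> cmd [469.46  36.41 175.99 159.09]
shift [ -0.   0. 151.] turn -0.0 -> cmd [469.46  36.41  24.99 159.09]
```

>>> jog_arm(
  rows=[
    [[-1,-30,0],[0,0,-0.14]],
    [[-2,-75,0],[0,0,-0.28]],
    [[-3,-115,0],[0,0,-0.42]],
    [[-3.3,-143.4,0],[0,0,-0.56]],
    [[-3.3,-143.4,0],[0,0,-0.7]],
    [[-3.3,-143.4,0],[0,0,-0.84]],
    [[-3.3,-143.4,20],[0,0,-0.98]],
    [[-3.3,-143.4,40],[0,0,-1.12]],
    [[-3.3,-143.4,60],[0,0,-1.26]],
    [[-3.3,-143.4,60],[0,0,-1.4]],
  ],
  grip=50,
  force=20,
)

```text
time: 18.4
tool_pos: [466.6, 36.6, 111.9]
tcp_rot: [-179.8, -0.3, 148.8]
ft_force: [-0.9, -0.5, -0.7]
finger_gap: 50.2
grip_force: 0.0
```

>>> jog_arm(
  rows=[
    [[0,0,0],[0,0,-0.1]],
    [[0,0,0],[0,0,-0.186]],
    [[0,0,30],[0,0,-0.186]],
    [[0,0,60],[0,0,-0.186]],
    [[0,0,80],[0,0,-0.186]],
    [[0,0,91],[0,0,-0.186]],
    [[0,0,91],[0,0,-0.186]],
    [[0,0,91],[0,0,-0.186]],
  ],
)

```text
time: 19.2
tool_pos: [469.9, 36.5, 25.5]
tcp_rot: [180.0, 0.0, 159.1]
ft_force: [-0.3, 0.0, 0.1]
finger_gap: 50.1
grip_force: 0.0
```

>>> jog_arm(
  rows=[
    [[0,0,0],[0,0,0]],
    [[0,0,0],[0,0,0]],
    [[0,0,0],[0,0,0]],
    [[0,0,0],[0,0,0]],
    [[0,0,0],[0,0,0]],
  ],
  grip=0,
  force=25,
)

```text
time: 19.7
tool_pos: [470.4, 36.5, 25.6]
tcp_rot: [180.0, 0.1, 159.1]
ft_force: [1.0, 0.9, 2.2]
finger_gap: 20.9
grip_force: 29.7
```

>>> jog_arm(
  rows=[
    [[-3,-6,0],[0,0,0]],
    [[-3,0,-6.5],[0,0,0]],
  ],
)

```text
time: 19.9
tool_pos: [471.3, 34.9, 30.4]
tcp_rot: [-179.9, -0.1, 159.1]
ft_force: [2.0, -1.1, -6.2]
finger_gap: 21.3
grip_force: 28.7
```

I mistyped that first row: the -6 went into y instead of z for 0.1 s. Before going on, I'll check whether it nudged the lower tier.

```bash
python3 - <<'E'
from h import *
json.dump([469.46+.934*3,36.41-.357*3,31.49,159.09],open("cmd.json","w")); x=r.sense(); print(x["tool_pos"],x["ft_force"],x["wrist_torque"])
s,d,c=cam("side"); o=cv2.imread("side_now.png"); g=lambda p:cv2.cvtColor(p,cv2.COLOR_BGR2GRAY).astype(np.float32)
for n,(x,y,X,Y) in dict(ear=(252,236,278,268),bowl=(262,240,315,272),catch=(300,225,325,250)).items():
    sh,resp=cv2.phaseCorrelate(g(o)[y:Y,x:X].copy(),g(s)[y:Y,x:X].copy()); print(n,np.round(sh,2),round(resp,2),np.abs(g(o)-g(s))[y:Y,x:X].mean().round(1))
cv2.imwrite("side_now2.png",s)
E
```

```text
[471.31296925  34.87099821  30.43290116] [ 2.01569651 -1.10864567 -6.18133673] [-0.08742194 -0.18170132 -0.11051122]
ear [ 0.54 -0.31] 1.07 4.9
bowl [-0.24 -0.68] 0.84 8.1
catch [ 0.63 -0.08] 0.62 30.9
```

>>> jog_arm(
  rows=[
    [[-3.6,0,-5.9],[0,0,0]],
    [[-8,0,-11.7],[0,0,0]],
    [[-12.9,0,-16.9],[0,0,0]],
    [[-18.3,0,-21.6],[0,0,0]],
    [[-24.2,0,-25.8],[0,0,0]],
  ],
)

```text
time: 20.45
tool_pos: [495.3, 26.6, 57.6]
tcp_rot: [-180.0, -0.0, 159.1]
ft_force: [-2.7, 0.3, -4.0]
finger_gap: 21.2
grip_force: 27.1
```

>>> jog_arm(
  rows=[
    [[-6.3,0,-3.4],[0,0,0]],
    [[-12.9,0,-6.3],[0,0,0]],
    [[-19.8,0,-8.4],[0,0,0]],
    [[-25,0,-9.5],[0,0,0]],
    [[-26.4,0,-9.7],[0,0,0]],
    [[-26.4,0,-9.7],[0,0,0]],
  ],
)

```text
time: 21.05
tool_pos: [520.3, 17.1, 67.4]
tcp_rot: [180.0, 0.1, 159.1]
ft_force: [-3.6, -1.8, 1.8]
finger_gap: 20.7
grip_force: 25.7
```

```bash
python3 - <<'E'
from h import *
s,d,c=cam("side"); print(r.sense()["tool_pos"],r.sense()["ft_force"]); cv2.imwrite("side_now2.png",s)
H=cv2.cvtColor(s,cv2.COLOR_BGR2HSV); M=cv2.inRange(H,(0,170,90),(6,255,255)); M[:,:260]=0; v,u=np.nonzero(M); print(len(u),u.mean() if len(u) else 0,v.mean() if len(u) else 0)
P=cloud(c,d); q=P[M>0]; print(np.median(q,0)) 
a=np.radians(-20.9)
print(proj(c,[603-.934*90,-14.8+.357*90,110]))
E
```

```text
[520.25316653  17.11572001  67.36325589] [-3.33239819 -1.68355004  2.6461937 ]
38 328.05263157894734 233.60526315789474
[506.76465357  23.74055206 116.91876382]
(np.float64(322.9120087455665), np.float64(232.3930416570327))
```

>>> jog_arm(
  rows=[
    [[0,0,0],[0,0,0]],
    [[0,0,0],[0,0,0]],
    [[0,0,-30],[0,0,0]],
    [[0,0,-65],[0,0,0]],
    [[15,0,-65],[0,0,0]],
    [[50,0,-65],[0,0,0]],
    [[50,0,-65],[0,0,0]],
  ],
  grip=45,
)

```text
time: 21.8
tool_pos: [470.0, 36.4, 131.1]
tcp_rot: [-180.0, -0.1, 159.2]
ft_force: [0.5, 0.0, 0.6]
finger_gap: 44.8
grip_force: 0.0
```

>>> jog_arm(
  rows=[
    [[0,0,0],[0,0,0]],
    [[0,0,25],[0,0,0]],
    [[0,0,54],[0,0,0]],
    [[0,0,54],[0,0,0]],
    [[0,0,54],[0,0,0]],
  ],
  grip=0,
)

```text
time: 22.3
tool_pos: [473.0, 35.1, 78.0]
tcp_rot: [-180.0, -0.1, 159.1]
ft_force: [1.1, 0.0, 0.5]
finger_gap: -0.2
grip_force: 0.0
```

```bash
python3 - <<'E'
from h import *
s,d,c=cam("side"); x=r.sense();print(x["tool_pos"],x["ft_force"],x["finger_gap"]); cv2.imwrite("side_now2.png",s)
H=cv2.cvtColor(s,cv2.COLOR_BGR2HSV); M=cv2.inRange(H,(0,170,90),(6,255,255)); M[:,:260]=0; v,u=np.nonzero(M); print(len(u),u.mean() if len(u) else 0,v.mean() if len(u) else 0, (u.min(),u.max(),v.min(),v.max()) if len(u) else 0)
P=cloud(c,d); q=P[M>0]; print(np.median(q,0),q.min(0),q.max(0)); out=-(q[:,0]-603)*.934+(q[:,1]+14.8)*.357; print("out",np.percentile(out,[5,50,95]))
E
```

```text
[473.91911563  35.04373323  79.04116648] [-0.41157163  1.11639479  0.30891584] -0.006179536942200244
13 324.6923076923077 236.69230769230768 (np.int64(322), np.int64(327), np.int64(235), np.int64(239))
[511.27712931  30.48030471 114.95795257] [506.52313974  28.51179303 102.64646295] [517.85491964  33.48568126 118.49112445]
out [ 95.55436825 101.84384807 105.96875944]
```

>>> jog_arm(
  rows=[
    [[-6,0,0],[0,0,0]],
    [[-12,0,0],[0,0,0]],
    [[-18,0,0],[0,0,0]],
    [[-22,0,0],[0,0,0]],
    [[-26,0,0],[0,0,0]],
    [[-28,0,0],[0,0,0]],
  ],
)

```text
time: 22.95
tool_pos: [499.4, 25.1, 77.9]
tcp_rot: [-180.0, -0.0, 159.1]
ft_force: [-0.5, 1.1, 0.1]
finger_gap: 0.1
grip_force: 0.4
```

>>> jog_arm(
  rows=[
    [[-2,0,0],[0,0,0]],
    [[-4,0,0],[0,0,0]],
    [[-4,0,0],[0,0,0]],
  ],
)

```text
time: 23.25
tool_pos: [502.0, 24.1, 77.7]
tcp_rot: [-180.0, -0.1, 159.1]
ft_force: [-5.2, 1.5, 2.4]
finger_gap: 0.0
grip_force: 2.6
```

>>> jog_arm(
  rows=[
    [[-1,0,0],[0,0,0]],
    [[-1,0,0],[0,0,0]],
  ],
)

```text
time: 23.45
tool_pos: [502.3, 24.0, 77.6]
tcp_rot: [-180.0, -0.2, 159.1]
ft_force: [-7.7, 2.5, 5.7]
finger_gap: 0.1
grip_force: 4.1
```

```bash
python3 - <<'E'
from h import *
s,d,c=cam("side"); t,dt,ct=cam("top"); x=r.sense();print(x["tool_pos"],x["ft_force"]); cv2.imwrite("top_now.png",t)
for n,p,cc,dd,b in(("s",s,c,d,(300,200,350,260)),("t",t,ct,dt,(310,190,360,260))):
    H=cv2.cvtColor(p,cv2.COLOR_BGR2HSV); M=cv2.inRange(H,(0,170,60),(6,255,255)); m=np.zeros_like(M); m[b[1]:b[3],b[0]:b[2]]=M[b[1]:b[3],b[0]:b[2]]; v,u=np.nonzero(m)
    if len(u):
        print(n,len(u),u.mean(),v.mean(),u.min(),u.max(),v.min(),v.max()); q=cloud(cc,dd)[m>0]; out=-(q[:,0]-603)*.934+(q[:,1]+14.8)*.357; print("out",np.percentile(out,[5,50,95]).round(1),"z",np.percentile(q[:,2],[5,50,95]).round(1))
E
```

```text
[502.33063201  24.01374889  77.66275555] [-7.18395233  2.22588143  5.59917183]
s 9 321.0 234.22222222222223 318 323 233 237
out [86.2 93.4 96.9] z [104.1 117.7 119.3]
```

>>> jog_arm(
  rows=[
    [[5,0,0],[0,0,0]],
    [[30,0,0],[0,0,0]],
    [[60,0,-40],[0,0,0]],
    [[100,0,-80],[0,0,0]],
    [[130,0,-100],[0,0,0]],
    [[150,60,-100],[0,0,0]],
    [[150,110,-100],[0,0,0]],
    [[150,150,-100],[0,0,0]],
    [[150,150,-100],[0,0,0]],
  ],
)

```text
time: 24.45
tool_pos: [417.4, 221.5, 177.1]
tcp_rot: [179.9, -0.0, 159.3]
ft_force: [-0.3, -1.2, -1.5]
finger_gap: -0.3
grip_force: 0.0
```

```bash
python3 - <<'E'
from h import *
s,d,c=cam("side"); t,dt,ct=cam("top"); x=r.sense();print(x["time"],x["tool_pos"],x["ft_force"])
B={}
for n,p,cc,dd,b in(("s",s,c,d,(300,200,350,260)),("t",t,ct,dt,(310,190,360,260))):
    H=cv2.cvtColor(p,cv2.COLOR_BGR2HSV); M=cv2.inRange(H,(0,150,60),(6,255,255)); m=np.zeros_like(M); m[b[1]:b[3],b[0]:b[2]]=M[b[1]:b[3],b[0]:b[2]]; v,u=np.nonzero(m)
    if len(u):
        B[n]=(cc,u.mean(),v.mean()); print(n,len(u),u.mean(),v.mean()); q=cloud(cc,dd)[m>0]; out=-(q[:,0]-603)*.934+(q[:,1]+14.8)*.357; print("out",np.percentile(out,[5,50,95]).round(1),"z",np.percentile(q[:,2],[5,50,95]).round(1))
print("exp",proj(c,[603-.934*90,-14.8+.357*90,110]),proj(ct,[603-.934*90,-14.8+.357*90,110]))
if len(B)==2: X=tri(list(B.values())); print(X.round(1),"out",-(X[0]-603)*.934+(X[1]+14.8)*.357)
f=lambda p,x,y,w,h:cv2.resize(p[y:y+h,x:x+w],(400,500),interpolation=cv2.INTER_CUBIC)
cv2.imwrite("pics/c9.png",np.hstack([f(s,220,150,160,200),f(t,200,110,240,300)]))
# bystanders: compare before/after pictures
o=np.load("top0.npz")["p"]; g=lambda p:cv2.cvtColor(p,cv2.COLOR_BGR2GRAY).astype(np.float32)
for nm,(x,y,X,Y) in dict(stone=(210,120,262,165),key=(275,122,310,145),spoon=(328,122,395,150),ash=(418,118,474,172)).items(): print(nm,np.round(cv2.phaseCorrelate(g(o)[y:Y,x:X].copy(),g(t)[y:Y,x:X].copy())[0],2),np.abs(g(o)-g(t))[y:Y,x:X].mean().round(1))
E
```

```text
24.55 [416.72649526 217.90799503 177.30135068] [ 0.1817763  -0.17997591 -0.141435  ]
s 53 323.0943396226415 232.32075471698113
out [36.3 93.1 96.9] z [  1.3 118.1 121.6]
t 61 331.8688524590164 232.95081967213116
out [81.5 90.5 95.6] z [  0.7 117.6 122.6]
exp (np.float64(322.9120087455665), np.float64(232.3930416570327)) (np.float64(332.42409504404856), np.float64(233.0181474416208))
[518.6  18.5 111.7] out 90.77647692042234
stone [0.01 0.52] 1.6
key [-0.01 -0.06] 1.6
spoon [0.05 0.03] 1.7
ash [-0.08 -0.01] 1.8
```

View pics/c9.png

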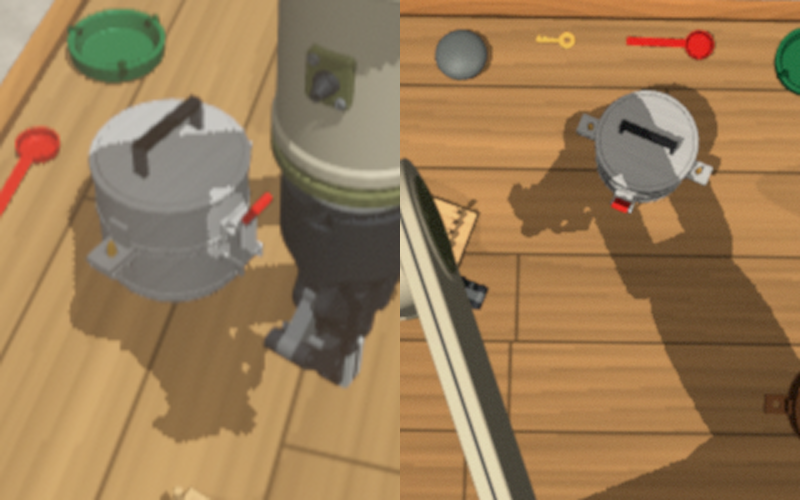

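The picture shows the tier seated and the red tab upright at top pixel (332,233) and side pixel (323,232), both at the predicted closed position. The stone, key, spoon and ashtray look unmoved.

```bash
python3 -c "
from bench import r
print(r.hand_in())"
```

```text
the job is handed in; nothing more can be done
None
```

The tiffin is back together and handed in at about 24.6 s: the divider is down in its guides, the upper tier is fully home on the pins, and the clamp is pressed shut; a mistyped move while I held the lever may have nudged the lower tier by about 1 mm.

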